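# Feel which stock boxes are full and push those home

## Task

The three shut parts boxes in the plywood lane rack stand drawn out, and one or two of them are full while the rest are nearly empty. From the nearest to the farthest, lift the lipped end of each one about a centimetre by its lip, its other end staying on the rack, hold it a moment to feel the weight and set it down again; push every full box fully home against the rack's back stop, and leave the nearly empty ones drawn out where they stand for the refill round. Do not tip a box up steeply, and leave the spare box and the other things on the bench alone.

Things in the scene. Friction and masses are not known exactly. Their poses are not given: they have to be found in the camera images.
- rack: fixed plywood lane rack, in mm 214 deep (x) x 250 wide (y), board 9 thick; origin at the centre of its underside, x from its open end (to the robot's right) to its back stop (to the robot's left), y towards the robot. Four upright aluminium strips 4 thick, tops 37 above the bench, make three flat lanes 76 wide with middles at y = +80 (near), 0, -80 (far)
- rack_stop (a point): middle of the back stop's inner face, at x = +101 in the rack's frame (stop 6 thick, top 43 above the bench). A box is fully home with its origin at x = +41 in the rack's frame; drawn out they start at x = -45 to -18, on all three lanes. To slide a full box takes 4 to 12 N, best low on its end wall (x = -60) below the lip
- box_1: nearest to the robot of three identical shut grey plastic boxes with fixed grey lids and a black lip, in mm 120 long (x, to the back stop) x 72 wide x 62 high; origin at the centre of its underside. Which are full changes and cannot be seen: full 0.8 to 1.0 kg, nearly empty 0.25 to 0.28 kg, centre of mass within 20 of the middle. Straight up at the lip: 3 to 4.5 N full, 0.9 to 1.3 N nearly empty
- box_1_lip (a point): middle of the rolled edge of the near box's lip: at its open-lane end the lid runs out into a stiff lip 66 wide, 5 thick, standing 24 out from the end wall. This edge (bead 7 thick) is at x = -84, z = 57 in the box's frame; below it is free space down to the board, 54 high, for fingers slanting in from outside
- box_2: middle box, in the middle lane: same make, size, axes and possible weights as box_1, origin at the centre of its underside
- box_2_lip (a point): the same point on the middle box's lip. For every box, moments about its far lower edge: weight x 60 = upward force at the lip x 144 + force towards the stop at the lip x 57 (a finger that slants 45 degrees under the lip gives some of both, the box hardly sliding)
- box_3: far box, in the far lane: same make, size, axes and possible weights as box_1, origin at the centre of its underside
- box_3_lip (a point): the same point on the far box's lip
- spare_box: a fourth box of the same make, standing on a plywood offcut to the right of the rack; not part of the job, leave it alone. Origin at the centre of its underside
- flange: loose turned steel flange 76 mm across, 32 high, bystander to the right of the rack; origin at the centre of its underside
- tape_measure: loose tape measure 36x80x62 mm, bystander right of the spare box; origin at the centre of its underside
- marker: loose marker pen 135 mm long, 16 thick, bystander lying at the front edge of the bench; origin at its middle, underside

How it is judged:
On the way, in this order (a step that is already met when the one before it is completed fails the run):
1. the near box is held lifted at one end, by at least 0.035 rad, its other end still on the rack (angle between box_1's own z axis and vertical above 0.035 rad and contact force between box_1 and rack above 0.3 N and contact force between box_1 and the fingers above 0.3 N), for 0.3 s.
2. the middle box is held lifted at one end, by at least 0.035 rad, its other end still on the rack (angle between box_2's own z axis and vertical above 0.035 rad and contact force between box_2 and rack above 0.3 N and contact force between box_2 and the fingers above 0.3 N), for 0.3 s.
3. the far box is held lifted at one end, by at least 0.035 rad, its other end still on the rack (angle between box_3's own z axis and vertical above 0.035 rad and contact force between box_3 and rack above 0.3 N and contact force between box_3 and the fingers above 0.3 N), for 0.3 s.
At the end, for the whole second after the job is handed in: All three boxes sit flat and at rest on the rack: each full box (pressing on the rack with more than 5 N) within 6 mm of the back stop, each nearly empty one still on the rack, drawn out by at least 31 mm from the back stop (((contact force between box_1 and rack above 5 N and x of box_1 in the frame of rack above 0.035 m) or (contact force between box_1 and rack between 0.8 and 5 N and x of box_1 in the frame of rack between -0.07 and 0.01 m)) and angle between each of box_1, box_2, box_3's own z axis and vertical below 0.03 rad and linear speed of each of box_1, box_2, box_3 below 0.01 m/s and ((contact force between box_2 and rack above 5 N and x of box_2 in the frame of rack above 0.035 m) or (contact force between box_2 and rack between 0.8 and 5 N and x of box_2 in the frame of rack between -0.07 and 0.01 m)) and ((contact force between box_3 and rack above 5 N and x of box_3 in the frame of rack above 0.035 m) or (contact force between box_3 and rack between 0.8 and 5 N and x of box_3 in the frame of rack between -0.07 and 0.01 m))); the robot touches nothing.
It fails at once if a box is tipped up steeply, by more than 0.30 rad (angle between any of box_1, box_2, box_3's own z axis and vertical above 0.3 rad).
It fails at once if the spare box is moved by more than 20 mm or the flange, tape measure or marker by more than 30 mm (distance of spare_box from where it was at the start of the episode above 0.02 m or distance of any of flange, tape_measure, marker from where it was at the start of the episode above 0.03 m).
It also fails if it takes over 61 s, if anything falls off the work surface, if the arm or the gripper's body presses on something with over 40 N, if the wrist force passes 120 N, or if a joint passes its speed limit or range.

## Robot

A 7-joint arm with a two-finger parallel gripper is mounted at the origin on a cart in front of the work surface, level with it; the furniture and walls round the work are solid. World frame = base frame: x ahead of the robot, y to its left, z up, the work surface at z = 0. Lengths are in m, angles in rad, forces in N, time in s.
With the tool pointing down it reaches from about 0.425 to 0.875 m from the base axis. Payload 8.4 kg.
Tool frame: the origin (TCP) lies on the front face of the gripper's body, between the roots of the fingers; the fingertips stand 73 mm ahead of it and the grasp point (between the pads) lies 54 mm ahead of it; z points along the fingers, y is the line along which they close (so a half turn about z gives the same grasp; the last joint's range is limited). The gripper opens to 85 mm and grips with 20 to 120 N. Pads are 22 mm wide; open, the fingers measure 114 mm over their backs; the gripper's body (76 mm by 85 mm) begins 54 mm behind the grasp point. The pads swing forward as they close: fully open they stand 13 mm farther back than shut.
Start: joints at [1.136, 0.333, 0.04, 1.465, -0.013, 1.343, -0.059], TCP at [0.214, -0.614, 0.304] pointing down, gripper open.
Joint ranges: [-2.58, 2.58], [-0.38, 2.09], [-1.3, 1.39], [0.25, 2.4], [-1.5, 4.64], [0.08, 2.09], [-2.65, 2.65]. Speed limits (rad/s): [2.22, 2.22, 2.79, 2.79, 3.14, 3.14, 3.14].

## Interface

Orientations are given as a unit quaternion [x, y, z, w].
In Python, from station import * gives the robot as it stands. Calls block until the motion is done:
- move_to(position, orientation): joint-space move of the TCP to a pose.
- move_l(position, rotation=None, vel=0.15): straight line of the TCP; rotation=None keeps the orientation; vel is the mean speed in m/s.
- movej(angles): joint-space move.
- release() and close(effort=None): open the fingers fully, or close them until they stop; effort is the grip in N (None keeps the last).
- sleep(seconds).
- inverse_kinematics(position, orientation): joint angles nearest the present ones, or None.
- read_camera(name): name is "side" or "top"; returns a dict with "img" (480x640x3 uint8, red, green, blue), "K" (3x3 intrinsics, pixels), "dist_coeffs" ([k1, k2, p1, p2, k3] as OpenCV has them; the pictures are not rectified), "eye" and "orientation" of the camera in the world. Camera axes: x right, y up, looking along -z (the intrinsics and any distortion apply to the point x, -y, -z); pixel columns grow to the right and rows downward; lengths in m; the calibration is good to about 2 mm. A picture is of the moment at which its call begins. There is no depth.
A pose or a line that the arm cannot do raises Unreachable and nothing moves.
- finish_job(): hands the job in; it is judged then, once.
Readings, each from a call of its own:
- current_t(): time.
- current_qpos(): joint angles.
- current_joint_velocities(): joint speeds.
- current_joint_efforts(): joint torques, N m.
- current_eef_pos(): TCP position.
- current_orientation(): TCP orientation.
- current_force(): force on the tool from outside, world axes, zero at the start.
- current_ft_torque(): the same for the moment, N m.
- current_gripper_width(): opening from 0.0 (shut) to 1.0 (fully open).
- current_grasp_force(): force on a finger pad.
Only numpy, scipy, OpenCV 4.12 (cv2) and the standard library are available. Lean on these libraries where they do the work, as an engineer would, in place of code of your own. Each camera call takes 0.05 s, during which the arm holds its last target. There are 200 camera calls.

## Working session

There is one attempt and no reset: what is moved stays moved. The work goes in short steps, each a Python script; the robot and the scene stay as the last script left them, time stands still between calls to the robot, and variables do not carry over. Pictures are saved under pics/ and viewed, at most 10 in all, crops included, and the job is handed in when it is done.

```bash
ls; mkdir -p pics; python3 - <<'E'
from station import *
import cv2
for n in("top","side"):
    c=read_camera(n); cv2.imwrite(f"pics/{n}0.png",c["img"][:,:,::-1]); print(n,c["K"],c["dist_coeffs"],c["eye"],c["orientation"])
print(current_orientation(),current_eef_pos(),current_force(),current_t())
E
```

```text
pics
top [[614.41951279   0.         326.31526366]
 [  0.         614.41951279 237.35507036]
 [  0.           0.           1.        ]] [-0.14405509  0.          0.          0.          0.        ] [ 0.37228265 -0.10543169  1.50560937] [-0.03469974  0.03597059  0.70858562 -0.70385259]
side [[442.92930589   0.         321.97447849]
 [  0.         442.92930589 239.67212263]
 [  0.           0.           1.        ]] [0.02223965 0.         0.         0.         0.        ] [-0.31242711  0.23896423  0.99424854] [-0.20736821  0.31242142  0.77053286 -0.51543225]
[ 9.85945303e-01  1.67066752e-01 -1.55056645e-04 -7.32609974e-04] [ 0.21405782 -0.61341449  0.30310751] [-0.19072716  0.51109249  0.24759212] 0.1
```

View pics/top0.png

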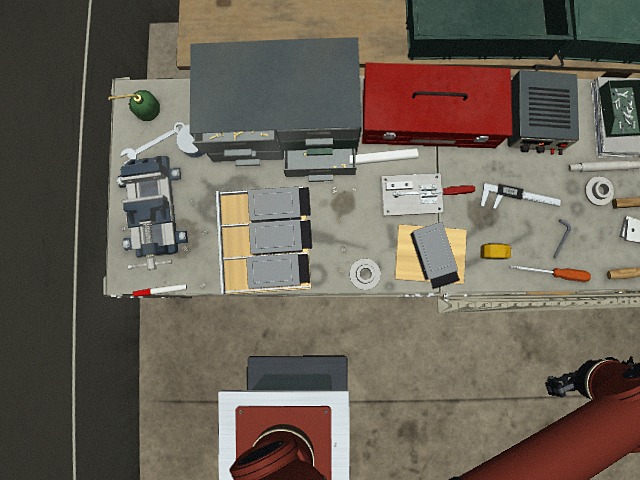

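View pics/side0.png

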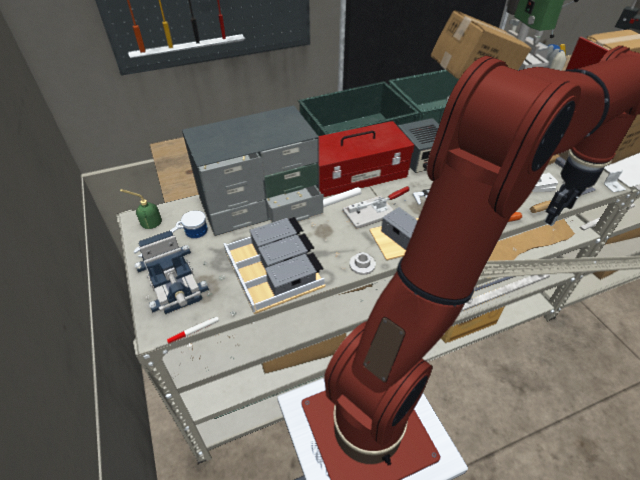

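The top view shows the rack at columns 217–312, rows 187–292, with lips at column ~305 and the stop at column ~219. The flange is at (365,272) and the spare box at (434,253). I'll enlarge both views for precise corner pixels.

```bash
python3 - <<'E'
import cv2
a=cv2.imread("pics/top0.png")[175:305,205:385]; cv2.imwrite("pics/topc.png",cv2.resize(a,None,fx=4.4,fy=4.4,interpolation=cv2.INTER_CUBIC))
a=cv2.imread("pics/side0.png")[205:320,215:385]; cv2.imwrite("pics/sidec.png",cv2.resize(a,None,fx=4.6,fy=4.6,interpolation=cv2.INTER_CUBIC))
E
```

```text
(no output)
```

View pics/topc.png

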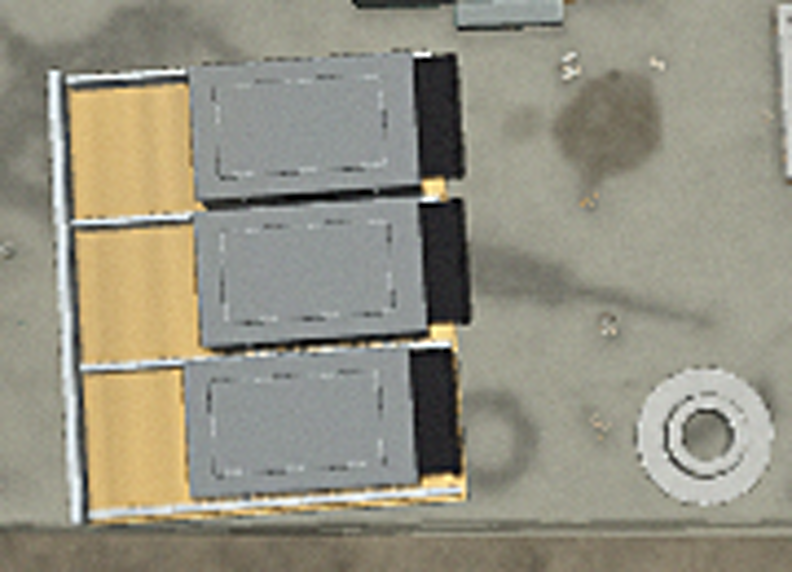

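View pics/sidec.png

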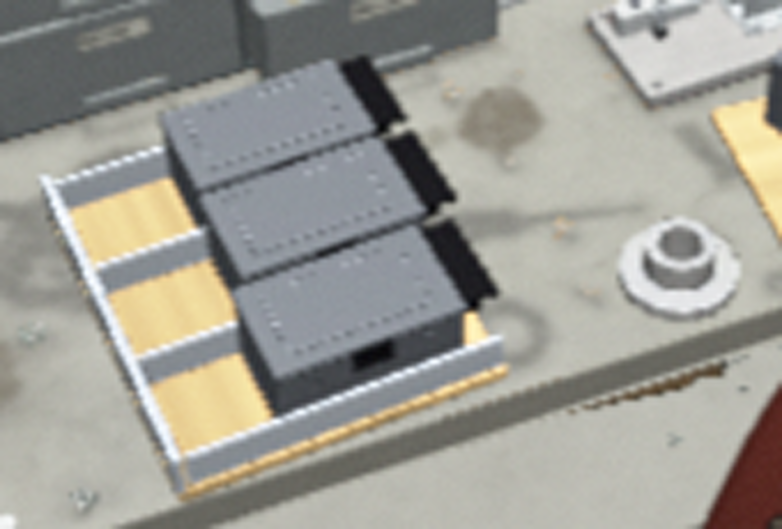

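The crops show (crop pixels) the stop's outer top edge running (50,72)→(74,522) in the top view. The lip edges there are far (457,54)–(464,178), middle (466,199)–(470,324) and near (452,347)–(460,474). The same lip edges are clear in the side view. Next I fit the rack pose and the three draw-out offsets using both cameras.

```bash
cat > cam.py <<'E'
import numpy as np,cv2
from scipy.spatial.transform import Rotation as R
def project(c,P):
    M=R.from_quat(c["orientation"]).as_matrix()@np.diag([1,-1,-1])
    p=(np.atleast_2d(P)-c["eye"])@M
    return cv2.projectPoints(p,np.zeros(3),np.zeros(3),np.array(c["K"]),np.array(c["dist_coeffs"]))[0][:,0]
def rack2w(r,P):  # r=x,y,yaw
    return R.from_euler('z',r[2]).apply(P)+[r[0],r[1],0]
E
cat > fit.py <<'E'
from station import *
from cam import *
from scipy.optimize import least_squares
T,S=read_camera("top"),read_camera("side")
def ful(p,o,s): return (np.array(p)+.5)/s-.5+np.array(o)
# (cam, crop px, box idx or None, local mm)
D=[('t',(50,72),None,(107,-125,43)),('t',(72,522),None,(107,125,43)),('t',(466,498),None,(-107,125,9)),
 ('s',(506,370),None,(-107,125,9)),('s',(183,497),None,(107,125,0)),('s',(42,178),None,(107,-125,43)),('s',(176,458),None,(107,125,43))]
lip=[((452,347),(460,474),(452,221),(497,297)),((466,199),(470,324),(413,133),(456,203)),((457,54),(464,178),(368,57),(408,122))]
lid=[((184,363),(190,497)),((195,212),(203,348)),((188,68),(197,202))]
for i in range(3):
    yc=80-80*i
    for k,(cn,y) in enumerate([('t',-33),('t',33),('s',-33),('s',33)]):
        D.append((cn,lip[i][k],i,(-87.5,yc+y,66+2.0)))
    for k,y in enumerate((-36,36)): D.append(('t',lid[i][k],i,(60,yc+y,71)))
def res(v):
    o=[]
    for cn,px,b,l in D:
        P=np.array(l,float)/1000
        if b is not None: P[0]+=v[3+b]
        c=T if cn=='t' else S
        m=ful(px,(205,175),4.4) if cn=='t' else ful(px,(215,205),4.6)
        o.append(project(c,rack2w(v,P))[0]-m)
    return np.ravel(o)
s=least_squares(res,[.53,.1,1.57,-.03,-.03,-.03],loss='soft_l1',x_scale=.01)
r=res(s.x).reshape(-1,2)
print(s.x.round(4)); print([(d[0],d[2],x.round(1).tolist()) for d,x in zip(D,r)])
np.save('fit.npy',s.x)
for i in range(3): print(rack2w(s.x,np.array([s.x[3+i]-.084,.08-.08*i,.066])).round(4))
E
python3 fit.py
```

```text
[ 0.5173  0.0442  1.6315 -0.0184 -0.0298 -0.031 ]
[('t', None, [-0.2, -0.7]), ('t', None, [-0.0, 0.3]), ('t', None, [0.3, 0.2]), ('s', None, [1.3, -0.1]), ('s', None, [-0.1, 2.0]), ('s', None, [0.1, -0.5]), ('s', None, [-0.4, 1.0]), ('t', 0, [0.3, 0.8]), ('t', 0, [0.3, 0.1]), ('s', 0, [0.6, -0.1]), ('s', 0, [1.1, -0.6]), ('t', 0, [-1.7, 0.0]), ('t', 0, [-1.3, 0.3]), ('t', 1, [-0.3, 0.4]), ('t', 1, [0.6, -0.2]), ('s', 1, [1.0, -0.3]), ('s', 1, [1.2, -0.7]), ('t', 1, [-1.2, 0.2]), ('t', 1, [-1.4, -0.3]), ('t', 2, [0.1, -0.0]), ('t', 2, [0.3, -0.7]), ('s', 2, [0.4, -0.5]), ('s', 2, [0.5, -1.0]), ('t', 2, [-0.8, -0.5]), ('t', 2, [-1.3, -0.9])]
[ 0.4436 -0.0629  0.066 ]
[ 0.5242 -0.0694  0.066 ]
[ 0.6041 -0.0658  0.066 ]
```

Everything fits to within about 1 px (2.4 mm), and the sizes and offsets are consistent: x is −18, −30 and −31 mm, with rack yaw about 93.5°. Next I check reachability of the slanted tool poses.

```bash
cat > rob.py <<'E'
from station import *
from cam import *
V=np.load('fit.npy')
def quat(alpha,roll=0):
    """tool z = rack +x slanting alpha below horizontal; roll 0: tool y along rack y"""
    z=np.array([np.cos(alpha),0,-np.sin(alpha)]); y=np.array([0,1.,0]); x=np.cross(y,z)
    m=R.from_matrix(np.c_[x,y,z])*R.from_euler('z',roll)
    return (R.from_euler('z',V[2])*m).as_quat()
def tcp(tip,alpha,L=.073):
    """TCP (world) for the tip-axis point given in rack frame"""
    return rack2w(V,np.array(tip)-L*np.array([np.cos(alpha),0,-np.sin(alpha)]))
E
python3 - <<'E'
from rob import *
for a in (35,40,45,50):
  for roll in (0,90,180,270):
    al=np.radians(a);q=quat(al,np.radians(roll));o=[]
    for i in range(3):
        y=.08-.08*i; bx=V[3+i]
        for t in ((bx-.13,y,.10),(bx-.084,y,.045),(bx-.074,y,.022),(-.027,y,.022)):
            s=inverse_kinematics(tcp(t,al),q); o.append('-' if s is None else np.array(s).round(2).tolist() if t[2]==.045 else '+')
    print(a,roll,*o)
E
```

```text
35 0 + [0.57, 0.6, 0.02, 1.88, -0.73, 1.43, -2.09] + + + [0.51, 0.7, 0.01, 1.7, -0.76, 1.46, -2.17] + + + [0.46, 0.79, 0.01, 1.51, -0.8, 1.5, -2.27] + +
35 90 + [0.96, 0.65, -0.47, 1.85, -0.51, 1.32, 2.43] + + + [0.9, 0.76, -0.49, 1.67, -0.49, 1.34, 2.32] + + + [0.81, 0.86, -0.5, 1.49, -0.48, 1.37, 2.23] + +
35 180 + [0.96, 0.65, -0.46, 1.85, -0.51, 1.32, 0.86] + + + [0.9, 0.76, -0.5, 1.67, -0.49, 1.34, 0.75] + + + [0.83, 0.87, -0.54, 1.48, -0.45, 1.36, 0.64] + +
35 270 + [0.75, 0.61, -0.2, 1.87, -0.64, 1.37, -0.6] + + + [0.7, 0.71, -0.22, 1.68, -0.64, 1.4, -0.7] + + + [0.63, 0.81, -0.24, 1.5, -0.65, 1.43, -0.8] + +
40 0 + [0.56, 0.54, -0.0, 1.9, -0.69, 1.36, -2.13] + + + [0.5, 0.64, -0.0, 1.72, -0.72, 1.4, -2.22] + + + [0.45, 0.74, -0.01, 1.54, -0.74, 1.43, -2.31] + +
40 90 + [0.95, 0.59, -0.47, 1.88, -0.48, 1.26, 2.39] + + + [0.88, 0.7, -0.5, 1.7, -0.46, 1.29, 2.29] + + + [0.79, 0.81, -0.5, 1.52, -0.44, 1.32, 2.19] + +
40 180 + [0.95, 0.59, -0.47, 1.88, -0.49, 1.26, 0.82] + + + [0.89, 0.71, -0.51, 1.7, -0.45, 1.28, 0.71] + + + [0.82, 0.82, -0.55, 1.51, -0.41, 1.31, 0.6] + +
40 270 
[... 721 characters left out ...]
.28, -0.78] + + + [0.59, 0.71, -0.25, 1.55, -0.56, 1.31, -0.87] + +
50 0 + [0.53, 0.43, -0.05, 1.96, -0.6, 1.23, -2.25] + + + [0.48, 0.54, -0.05, 1.78, -0.61, 1.26, -2.33] + + + [0.42, 0.65, -0.05, 1.59, -0.62, 1.3, -2.41] + +
50 90 + [0.91, 0.48, -0.49, 1.94, -0.42, 1.16, 2.31] + + + [0.83, 0.6, -0.5, 1.76, -0.38, 1.19, 2.2] + + + [0.74, 0.71, -0.5, 1.57, -0.35, 1.22, 2.11] + +
50 180 + [0.9, 0.48, -0.49, 1.94, -0.43, 1.16, 0.74] + + + [0.85, 0.6, -0.52, 1.76, -0.37, 1.18, 0.62] + + + [0.78, 0.72, -0.55, 1.57, -0.31, 1.21, 0.51] + +
50 270 + [0.67, 0.44, -0.21, 1.95, -0.54, 1.2, -0.73] + + + [0.63, 0.55, -0.23, 1.77, -0.52, 1.23, -0.82] + + + [0.57, 0.66, -0.25, 1.58, -0.5, 1.26, -0.92] + +
```

```bash
cat > lift.py <<'E'
from rob import *
import cv2
AL=np.radians(45);Q=quat(AL,np.pi);d=np.array([np.cos(AL),0,-np.sin(AL)]);n=np.array([np.sin(AL),0,np.cos(AL)])
u=np.array([57,0,144])/np.hypot(57,144)
def force(k=12,dt=.02):
    f=[]
    for _ in range(k): f.append(current_force()); sleep(dt)
    f=R.from_euler('z',-V[2]).apply(f)      # rack axes
    return f.mean(0),f.std(0)
def lift(i,extra=.009,pic=False):
    y=.08-.08*i; P=np.array([V[3+i]-.0837,y,.045])-.007*n
    back=P-.075*d
    print('t',current_t())
    move_l(tcp(back,AL),Q,vel=.3); move_l(tcp(P,AL),vel=.15); sleep(.2)
    f0,sd=force(); print('base',f0.round(2),sd.round(2)); s=0; hit=None
    while s<.024:
        s+=.002; move_l(tcp(P+s*u,AL),vel=.03); f,_=force(5)
        g=f-f0; print(round(s*1e3),g.round(2),end=' ')
        if hit is None and g[2]<-.35 : hit=s
        if hit and s>=hit+extra-.001: break
        if np.linalg.norm(g)>9: print('ABORT');break
    f,_=force(25); g=f0-f; print('\nhold',hit,g.round(2),'W est',round((g[2]*144+g[0]*57)/60,2))
    if pic: cv2.imwrite(f'pics/lift{i}.png',cv2.resize(read_camera("side")["img"][170:320,215:415,::-1],None,fx=4,fy=4,interpolation=cv2.INTER_CUBIC))
    move_l(tcp(P+.004*u,AL),vel=.03); move_l(tcp(P,AL),vel=.05); print('after',(force(5)[0]-f0).round(2))
    move_l(tcp(back,AL),vel=.25); print('t',current_t())
E
python3 - <<'E'
from lift import *
close(20)
a=np.array([V[3]-.15,.08,.22]); move_to(tcp(a,AL),Q)
print(current_t(),current_eef_pos())
lift(0,pic=True)
E
```

```text
2.875 [ 0.45061017 -0.181324    0.27158831]
t 2.875
base [0.   0.28 0.24] [0.41 0.53 0.53]
2 [ 0.34 -0.23 -0.64] 4 [ 0.07 -0.13 -0.14] 6 [ 0.17 -0.58 -0.13] 8 [-0.08 -0.27 -0.07] 10 [-0.25 -0.31 -4.19] 
hold 0.002 [0.85 0.23 3.9 ] W est 10.17
after [-0.06 -0.22 -0.18]
t 7.7667
```

View pics/lift0.png

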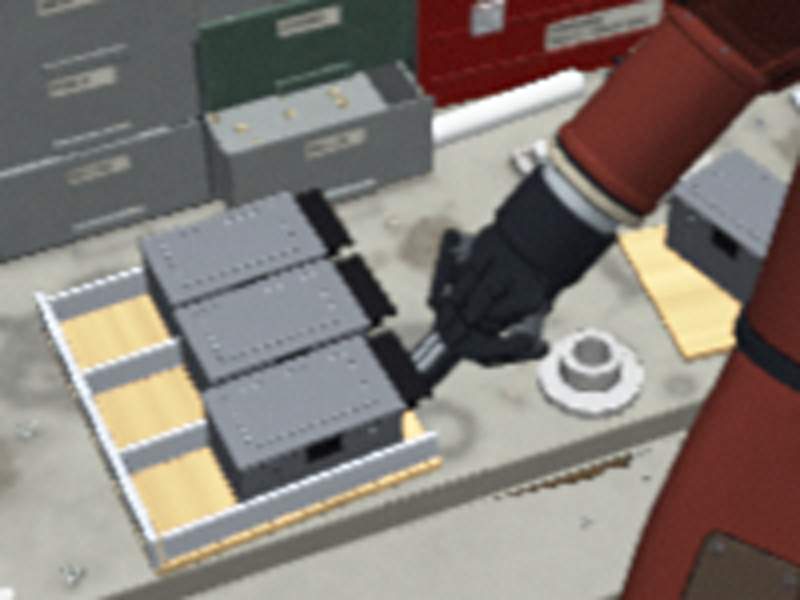

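The gripper sits under the near lip with a force of about 4 N, so box 1 is full. My trigger was fooled by noise, though, and the lift stopped about 1 mm after the real contact at s≈9 mm. I'll redo it with a fixed stroke of s=18 mm (about 9 mm of lift) and longer averaging.

```bash
cat >> lift.py <<'E'
def lift2(i,s=.018,pic=False):
    y=.08-.08*i; P=np.array([V[3+i]-.0837,y,.045])-.007*n; back=P-.075*d
    move_l(tcp(back,AL),Q,vel=.3); move_l(tcp(P,AL),vel=.15); move_l(tcp(P+.006*u,AL),vel=.05); sleep(.2)
    f0,_=force(25)
    move_l(tcp(P+(s-.005)*u,AL),vel=.02); f1,_=force(10)
    if np.linalg.norm(f1-f0)<9: move_l(tcp(P+s*u,AL),vel=.02)
    sleep(.2); f,_=force(35); g=f0-f
    print(i,'mid',(f0-f1).round(2),'hold',g.round(2),'W est',round((g[2]*144+g[0]*57)/60,2))
    if pic: cv2.imwrite(f'pics/lift{i}b.png',cv2.resize(read_camera("side")["img"][170:320,215:415,::-1],None,fx=4,fy=4,interpolation=cv2.INTER_CUBIC))
    move_l(tcp(P+.006*u,AL),vel=.025); move_l(tcp(P,AL),vel=.06); move_l(tcp(back,AL),vel=.25); print('t',current_t())
E
python3 - <<'E'
from lift import *
lift2(0,pic=True)
E
```

```text
0 mid [ 0.79 -0.12  4.  ] hold [0.57 0.05 3.9 ] W est 9.9
t 12.7833
```

View pics/lift0b.png

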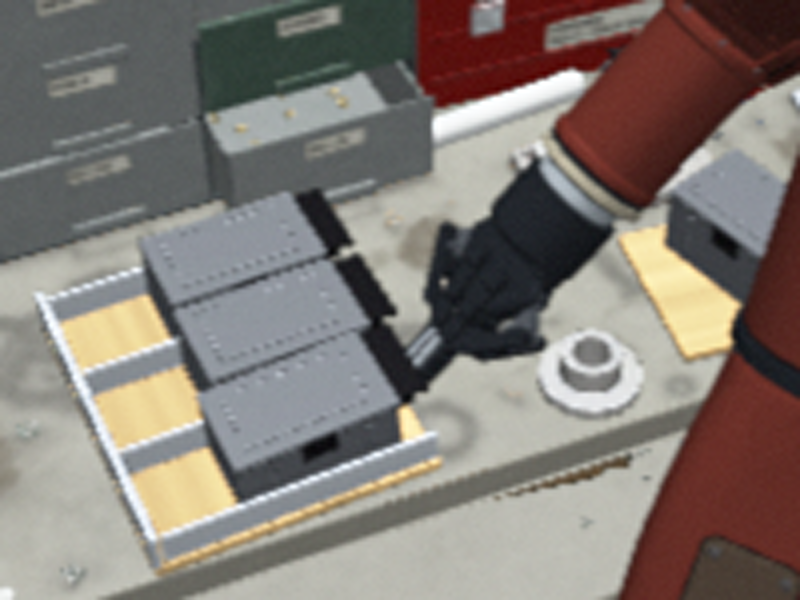

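Box 1's lip rose: its lid corner moved up about 7 crop pixels, consistent with 7–9 mm. W is about 9.9 N, so it is full. Now boxes 2 and 3.

```bash
python3 - <<'E'
from lift import *
lift2(1,.0195); lift2(2,.0195)
c=read_camera("top"); print(current_t())
cv2.imwrite("pics/top1.png",cv2.resize(c["img"][175:305,205:385,::-1],None,fx=4.4,fy=4.4,interpolation=cv2.INTER_CUBIC))
E
```

```text
1 mid [ 0.16 -0.28  3.42] hold [ 0.21 -0.13  3.66] W est 8.97
t 18.05
2 mid [0.23 0.18 0.96] hold [0.18 0.22 1.13] W est 2.9
t 23.3167
23.3667
```

View pics/top1.png

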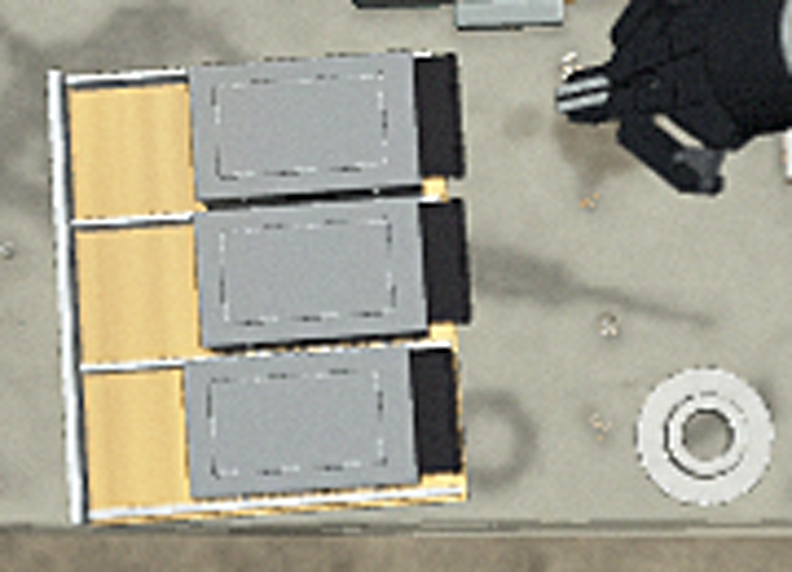

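The boxes sit exactly where they were, with the lip edges unchanged at columns 457/466/452. Boxes 1 and 2 are full and box 3 is nearly empty. I'll push boxes 1 and 2 home with the gripper rolled 90° so its wide knuckles stay clear of the neighbours.

```bash
cat > push.py <<'E'
from lift import force
from rob import *
import cv2
A=np.radians(35);QP=quat(A,-np.pi/2);d=np.array([np.cos(A),0,-np.sin(A)]);n=np.array([np.sin(A),0,np.cos(A)])
def at(x,y,back=0): return tcp(np.array([x,y,.038])-.0145*n-back*d,A)   # x: leading corner
def push(i,dy):
    y=.08-.08*i+dy; x0=V[3+i]-.060-.006
    move_to(at(x0,y,.10),QP); move_l(at(x0,y),vel=.15); sleep(.1); f0=force(10)[0]; print('base',f0.round(2))
    move_l(at(-.040,y),vel=.04); print('sliding',(force(5)[0]-f0).round(2))
    for x in np.arange(-.030,-.011,.001 ):
        move_l(at(x,y),vel=.02); f=force(4)[0]-f0
        if -f[0]>14: break
    print('stop x',x,f.round(2))
    move_l(at(x-.006,y),vel=.05); move_l(at(x-.006,y,.12),vel=.2); print('t',current_t())
E
python3 - <<'E'
from push import *
move_l(np.array(current_eef_pos())+[0,0,.08],vel=.3)
push(0,.006)
cv2.imwrite("pics/side2.png",cv2.resize(read_camera("side")["img"][170:320,215:415,::-1],None,fx=4,fy=4,interpolation=cv2.INTER_CUBIC))
E
```

```text
base [-0.24 -0.04 -0.13]
sliding [-6.39  0.58  2.12]
stop x -0.011999999999999983 [-8.1   0.57  2.43]
t 34.6917
```

View pics/side2.png

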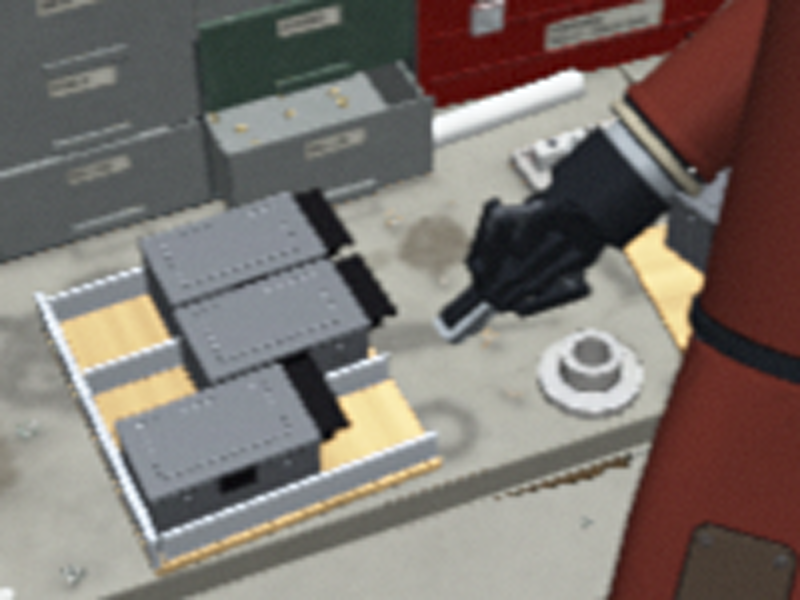

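Box 1 has slid nearly home (lid corner at about (118,430), next to the stop), but I felt no clear stop force. I'll push it on until the force rises, then do box 2.

```bash
cat >> push.py <<'E'
def push2(i,dy,x0,xs):
    y=.08-.08*i+dy
    move_to(at(x0,y,.10),QP); move_l(at(x0,y),vel=.2); f0=force(8)[0]
    move_l(at(xs,y),vel=.05); tr=[]
    for x in np.arange(xs+.001,.002,.001):
        move_l(at(x,y),vel=.03); f=force(3)[0]-f0; tr.append(round(-f[0],1))
        if -f[0]>17: break
    print(i,'stop x',x.round(4),tr)
    move_l(at(x-.006,y),vel=.06); move_l(at(x-.006,y,.11),vel=.25); print('t',current_t())
E
python3 - <<'E'
from push import *
push2(0,.006,-.024,-.013)
push2(1,.005,V[4]-.066,-.016)
E
```

```text
0 stop x -0.008 [np.float64(3.6), np.float64(7.2), np.float64(11.1), np.float64(15.5), np.float64(19.9)]
t 38.4833
1 stop x -0.007 [np.float64(7.4), np.float64(7.3), np.float64(7.3), np.float64(7.0), np.float64(7.2), np.float64(7.9), np.float64(12.0), np.float64(15.2), np.float64(19.1)]
t 45.0667
```

Both pushes ended in a steep force rise at the same x (−8 and −7 mm), so both boxes are against the stop. I'll withdraw and check once.

```bash
python3 - <<'E'
from push import *
move_l(np.array(current_eef_pos())+[0,-.03,.10],vel=.3); 
c=read_camera("top"); print(current_t())
cv2.imwrite("pics/top3.png",cv2.resize(c["img"][175:305,205:385,::-1],None,fx=4.4,fy=4.4,interpolation=cv2.INTER_CUBIC))
E
```

```text
45.6167
```

View pics/top3.png

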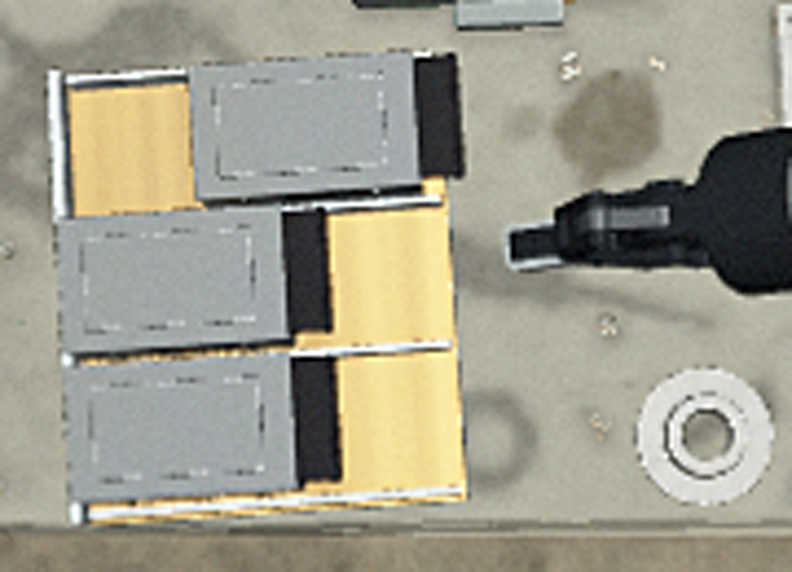

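The middle and near boxes are home against the stop (lids at columns ~58 and 66). The far box is unmoved (lip edge at 457–464), the flange hasn't moved, and the robot is clear. Handing in.

```bash
python3 -c "
from station import *
print(finish_job())"
```

```text
the job is handed in; nothing more can be done
None
```

I lifted and weighed all three boxes in order, pushed the two full ones (near and middle) home against the back stop, left the nearly empty far box drawn out, and handed the job in at about 46 s; no verdict was returned.

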